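# Lock the lathe's V-rest and hold a pepper-mill blank pressed in it for boring

### The job

Get the dark walnut blank ready for boring its end on the lathe: first lock the V-rest's post by turning the red-handled collar lever clockwise to the red mark, then take the walnut blank from the rack and lay it lengthwise in the V, balanced about its middle. Finish while holding it there, pressed steadily down onto both wooden jaws with an even push of about 15 N, not just its own weight, the fingers still on it; leave the pale blank and the other things on the bench where they are.

Things in the scene. Friction and masses are not known exactly. Their poses are not given: they have to be found in the camera images.
- walnut: the dark walnut pepper-mill blank, a smooth turned cylinder 56 mm in diameter and 160 mm long, about 0.26 kg; origin at its centre, y along its length. Lies across two low battens of the rack; take it across its diameter at its middle. The battens end 24 mm below its axis
- maple: the pale maple blank of the same size, a bystander; origin at its centre, y along its length. Which slot of the rack holds which blank varies; the slots are 105 mm apart
- rack: the plywood rack, 240 (x) x 170 (y) x 26 mm high, fixed; origin at the middle of its underside, its two slots run along its y; a blank lies in it with its axis 50 mm above the bench
- lathe: the green wood lathe, fixed, its bed along its y; origin on the bench under the middle of the bed; bed top 100 mm above the bench, 100 mm wide; spindle axis 225 mm above the bench; headstock from y = +160 mm on (150 mm wide, top at 296 mm), with a drill chuck and bit whose point is at y = +54 mm; tailstock from y = -210 mm to -400 mm, top at 300 mm; the robot stands on its -x side
- v_seat (a point): fixed point of the V-rest where the blank's centre must lie when seated, on the spindle's line 225 mm above the bench; its y runs along the V (and the lathe), z up. The V is 90 degrees, opens upward, 80 mm long, its jaws' top edges are 17 mm below this point and at most 28 mm to either side; a blank centred here stays clear of the bit and the tailstock
- jaw_front: the wooden jaw of the V on the robot's side (-x), 80 mm long, fixed; the body's origin is that of the whole rest: on the bed top, 125 mm below v_seat. The blank touches it along a line 20 mm to the -x side of v_seat and 20 mm below it
- jaw_back: the wooden jaw on the far side (+x), likewise, with the same origin; contact line 20 mm to the +x side of v_seat and 20 mm below it. The rest and its jaws are rigid: a blank gripped a fraction of a mm to one side loads mostly one jaw, which is felt as a sideways force
- collar (a joint): turn of the lock collar on the V-rest's post (rad): 0 loose (lever over the white mark), grows clockwise seen from above, 1.2 locked (lever over the red mark), stop at 1.45; stays where it is left, friction 0.3 N m, that is about 3 N at the handle
- collar_grip (a point): grip point on the lever's upright red handle, a vertical cylinder of 21 mm diameter that stands 110 mm from the collar's axis; the handle reaches from 35 mm below this point to 26 mm above it, the lever arm (12 mm thick) runs from the foot of the handle to the collar. It may turn between the fingers as the lever swings
- post_axis (a point): point on the vertical axis of the collar, at the height of collar_grip; fixed, under v_seat
- glue: white glue bottle, 62 mm in diameter, 170 mm high, a bystander; origin at its underside
- wax_tin: low blue tin, 84 mm in diameter, 40 mm high, a bystander; origin at its underside
- mallet: carver's mallet lying on the bench, a round wooden head of 72 mm and a handle, 255 mm long, a bystander; origin on the bench under the middle, head towards its +x
- skew: skew chisel lying on the bench, wooden handle, 310 mm long, 26 mm high, a bystander; blade towards its +x
- offcut: pale offcut of wood, 120 x 38 x 28 mm, a bystander
- chuck_key: steel chuck key lying on the bench, T shape, 80 x 70 mm, 13 mm high, a bystander

How it is judged:
By the outcome, as a careful person would: the job done as asked, in the order asked, and still so for the second after the job is handed in, while the arm keeps its last pose, push and grip.
It also fails if it takes over 64 s, if anything falls off the work surface, if the arm or the gripper's body presses on something with over 40 N, if the wrist force passes 120 N, or if a joint passes its speed limit or range.

### The arm

A 6-joint arm with a two-finger parallel gripper is mounted at the origin on the work surface. World frame = base frame: x ahead of the robot, y to its left, z up, the work surface at z = 0. Lengths are in m, angles in rad, forces in N, time in s.
With the tool pointing down it reaches from about 0.25 to 0.775 m from the base axis. Payload 4 kg.
Tool frame: the origin (TCP) lies at the very end of the fingers, on their centre line; the grasp point (between the pads) lies 19 mm behind it (robot.tcp_to_grasp is the distance from the TCP to the grasp point, in m); z points along the fingers, y is the line along which they close (so a half turn about z gives the same grasp; the last joint's range is limited). The gripper opens to 94 mm and grips with 3 to 60 N. Pads are 16 mm wide; open, the fingers measure 119 mm over their backs; the gripper's body (75 mm by 177 mm) begins 78 mm behind the grasp point.
Start: joints at [-1.348, 0.087, 1.371, -0, 1.684, -0.103], TCP at [0.176, -0.521, 0.206] pointing down, gripper open.
Joint ranges: [-3.1, 3.1], [-0.76, 2.03], [0.27, 2.55], [-1.08, 4.22], [0.17, 2.65], [-2.57, 2.57]. Speed limits (rad/s): [2.79, 2.79, 3.14, 3.14, 3.14, 3.14].

### API

Orientations are given as [roll, pitch, yaw] about the fixed x, y, z axes, in that order (R = Rz(yaw) Ry(pitch) Rx(roll)).
In Python, from bench import robot, camrig gives the robot as it stands (robot), with the cameras (camrig).
- The arm moves only by the shell command python3 nudge.py 'ROWS'. ROWS is a JSON list of rows, 1 to 20 of them, each an object with the fields finger_gap (the finger opening in m), d (a list: dx, dy, dz in shares of 75 cm (1.0 is 75 cm)), spin (a turn about the tool's z in normalised numbers (1 is 4 rad)); a field left out counts as zero (the opening has to be given); each row shifts and turns the commanded pose from where the row before left it, along the tool's axes as they then stand; what a row does not reach is not made up. A row lasts 1/12 s, in which the tool goes at most 0.0417 m and 0.125 rad, less where a joint would pass 70% of its speed; a pose out of reach is approached as far as the arm can. The fingers move at their own pace and stop on an object; the grip force is fixed at half the most. Time passes only in rows, so rows that do not move let the fingers close. It prints the time, the measured TCP pose, the force, the opening and the grip force at its end. Shift and turn numbers lie between -1 and 1, and a call with a number outside is refused. Input that does not fit is refused with a message, and nothing moves.
- robot.get_obs(): the state, without advancing time (a new reading comes with each control period).
- camrig.snapshot(name): name is "scene" or "side" or "wrist"; returns a dict with "color" (400x640x3 uint8, blue, green, red), "fx", "fy", "cx", "cy" (pixels), "extrinsics" (4x4, takes a point from world to camera coordinates). Camera axes: x right, y down, z forward; pixel columns grow to the right and rows downward; lengths in m; the calibration is good to about 2 mm. The wrist camera is an equidistant fisheye: a pixel r from the principal point sees the ray r / f radians off the axis. A picture is of the moment at which its call begins. There is no depth.
- robot.close_job(): hands the job in; it is judged then, once.
The state is a dict: "time": time; "joint_positions": joint angles; "qvel": joint speeds; "joint_torque": joint torques, N m; "tool_pos": TCP position; "ee_rot": TCP orientation; "wrist_force": force on the tool from outside, world axes, zero at the start; "wrist_torque": the same for the moment, N m; "width": finger opening in m; "finger_force": force on a finger pad.
Only numpy, scipy, OpenCV 4.12 (cv2) and the standard library are available. Lean on these libraries where they do the work, as an engineer would, in place of code of your own. Each camera call takes 0.05 s, during which the arm holds its last target. There are 200 camera calls.

## Working session

There is one attempt and no reset: what is moved stays moved. The work goes in short steps, Python scripts to look and compute and a shell command to move; the robot and the scene stay as the last step left them, time stands still between calls to the robot, and variables do not carry over. Pictures are saved under pics/ and viewed, at most 10 in all, crops included, and the job is handed in when it is done.

```bash
ls; mkdir -p pics
python3 - <<'E'
from bench import robot, camrig
import cv2,numpy as np
o=robot.get_obs()
print({k:np.round(v,3) for k,v in o.items()})
for n in ("scene","side","wrist"):
    s=camrig.snapshot(n); cv2.imwrite(f"pics/{n}0.png",s["color"])
    print(n,s["fx"],s["fy"],s["cx"],s["cy"],np.round(s["extrinsics"],4).tolist())
E
```

```text
bench.py
nudge.py
pics
{'time': np.float64(0.0), 'joint_positions': array([-1.348,  0.088,  1.372, -0.   ,  1.684, -0.103]), 'qvel': array([-0.   ,  0.001,  0.   , -0.001, -0.001,  0.   ]), 'joint_torque': array([-2.0000e-03, -3.4018e+01, -3.0243e+01,  7.2000e-02,  3.3000e-02,
       -0.0000e+00]), 'tool_pos': array([ 0.176, -0.521,  0.204]), 'ee_rot': array([-3.139, -0.   ,  0.326]), 'wrist_force': array([0.128, 0.254, 1.106]), 'wrist_torque': array([-0.024,  0.044, -0.028]), 'finger_force': np.float64(0.0), 'width': np.float64(0.094)}
scene 409.78113819060974 409.78113819060974 315.12159890948124 200.55242012426325 [[0.4316, 0.9018, 0.0219, -0.2202], [0.6311, -0.2845, -0.7216, -0.2109], [-0.6445, 0.3252, -0.692, 1.5661], [0.0, 0.0, 0.0, 1.0]]
side 380.1980063622244 380.1980063622244 321.2703922364333 199.31346784316332 [[-0.9306, -0.3658, -0.0074, 0.479], [-0.1914, 0.5039, -0.8423, 0.2214], [0.3119, -0.7824, -0.539, 0.9264], [0.0, 0.0, 0.0, 1.0]]
wrist 309.70691628693146 309.70691628693146 314.2842632270246 198.50627705436847 [[0.3202, -0.9473, -0.0022, -0.5492], [-0.9099, -0.3082, 0.2776, -0.0285], [-0.2636, -0.0869, -0.9607, 0.3916], [0.0, 0.0, 0.0, 1.0]]
```

View pics/scene0.png

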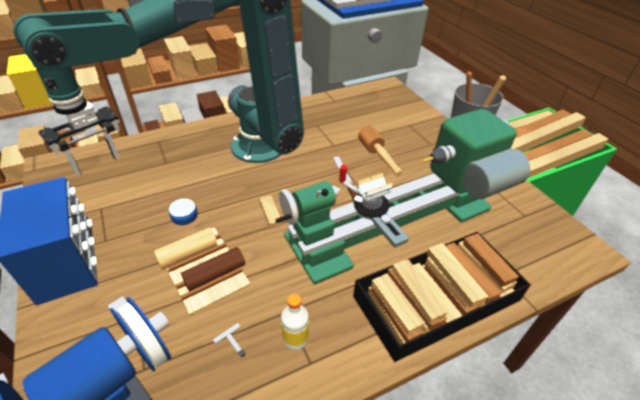

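View pics/side0.png

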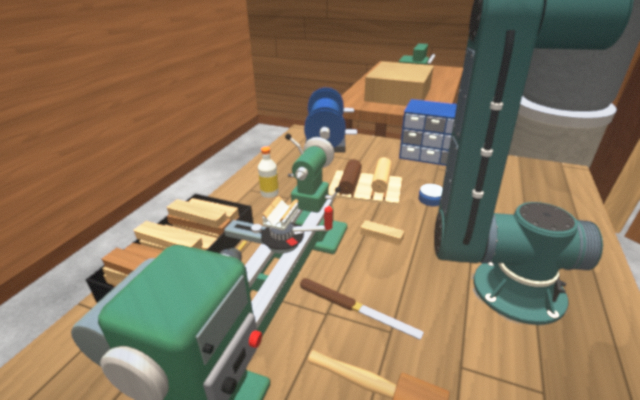

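The scene view shows the walnut at about (210,268), the maple at (188,246), and the red handle at (343,173). The V jaws are at (375,188), with the tailstock left of them and the headstock to the right. In the side view the red handle is at (328,217), the V at (280,213) and the walnut at (349,177).

```bash
cat > h.py <<'E'
import cv2,numpy as np
from bench import robot, camrig
def ray(s,uv):
    E=np.array(s["extrinsics"]);R=E[:3,:3];t=E[:3,3]
    a,b=(uv[0]-s["cx"])/s["fx"],(uv[1]-s["cy"])/s["fy"]
    if s.get("fish"):
        r=np.hypot(a,b); d=np.array([a/r*np.sin(r),b/r*np.sin(r),np.cos(r)]) if r>0 else np.array([0,0,1.])
    else: d=np.array([a,b,1.])
    d=R.T@d
    return -R.T@t,d/np.linalg.norm(d)
def proj(s,p):
    E=np.array(s["extrinsics"]);q=E[:3,:3]@np.array(p)+E[:3,3]
    if s.get("fish"):
        th=np.arctan2(np.hypot(q[0],q[1]),q[2]);k=th/np.hypot(q[0],q[1])
        return np.array([s["cx"]+s["fx"]*q[0]*k,s["cy"]+s["fy"]*q[1]*k])
    return np.array([s["cx"]+s["fx"]*q[0]/q[2],s["cy"]+s["fy"]*q[1]/q[2]])
def plane(s,uv,z):
    o,d=ray(s,uv);return o+d*(z-o[2])/d[2]
def tri(*L):
    A=np.zeros((3,3));b=np.zeros(3);P=[ray(s,u) for s,u in L]
    for o,d in P:
        M=np.eye(3)-np.outer(d,d);A+=M;b+=M@o
    x=np.linalg.solve(A,b)
    return x,[round(1e3*float(np.linalg.norm(np.cross(x-o,d))),1) for o,d in P]
def snap(n):
    s=camrig.snapshot(n); s["fish"]=(n=="wrist"); return s
def blobs(s,lo,hi,amin=15):
    h=cv2.cvtColor(s["color"],cv2.COLOR_BGR2HSV)
    m=cv2.inRange(h,np.array(lo),np.array(hi))
    n,l,st,c=cv2.connectedComponentsWithStats(m)
    return m,l,[(i,st[i].tolist(),c[i].round(1).tolist()) for i in range(1,n) if st[i,4]>=amin]
E
python3 - <<'E'
from h import *
S=snap("scene");D=snap("side")
for n,s in(("sc",S),("si",D)):
    for nm,lo,hi in (("red",(0,170,110),(5,255,255)),("red2",(173,170,110),(180,255,255)),("dark",(0,60,20),(15,255,110))):
        _,_,b=blobs(s,lo,hi); print(n,nm,b)
a=cv2.resize(S["color"][135:245,270:430],(800,550),interpolation=cv2.INTER_CUBIC);cv2.imwrite("pics/sv.png",a)
a=cv2.resize(D["color"][165:275,220:380],(800,550),interpolation=cv2.INTER_CUBIC);cv2.imwrite("pics/dv.png",a)
E
```

```text
sc red [(1, [340, 165, 7, 17, 83], [342.6, 172.6])]
sc red2 []
sc dark [(1, [41, 0, 10, 12, 32], [45.1, 6.2]), (2, [54, 0, 49, 11, 370], [78.4, 4.0]), (4, [291, 0, 11, 42, 223], [296.8, 19.9]), (5, [421, 0, 219, 186, 22880], [552.0, 58.8]), (13, [140, 7, 103, 44, 560], [198.3, 27.0]), (19, [185, 31, 33, 23, 216], [203.2, 40.1]), (20, [0, 38, 24, 20, 287], [9.7, 47.7]), (21, [221, 41, 16, 9, 45], [229.0, 44.3]), (28, [72, 59, 55, 76, 549], [108.8, 86.3]), (30, [0, 61, 6, 13, 67], [2.4, 67.0]), (32, [154, 74, 15, 8, 58], [161.4, 77.2]), (33, [466, 76, 3, 26, 54], [466.9, 88.1]), (46, [198, 98, 27, 20, 255], [211.6, 109.2]), (53, [7, 114, 14, 3, 17], [13.7, 115.0]), (70, [359, 138, 8, 10, 18], [362.7, 142.1]), (75, [67, 142, 9, 7, 29], [71.0, 145.1]), (85, [0, 170, 5, 12, 43], [1.6, 176.7]), (86, [348, 188, 6, 10, 18], [350.6, 192.3]), (97, [458, 237, 47, 50, 268], [483.9, 263.9]), (99, [451, 240, 8, 5, 16], [455.1, 242.2]), (100, [487, 242, 33, 39, 63], [507.5, 263.7]), (107, [184, 261, 61, 30, 368], [213.2, 275.8]), (111, [356, 266, 91, 69, 248], [408.8, 301.3]), (112, [426, 266, 76, 
[... 815 characters left out ...]
12], [294.6, 78.7]), (36, [284, 85, 18, 4, 27], [291.7, 86.4]), (44, [309, 87, 12, 4, 19], [313.9, 88.3]), (52, [265, 91, 47, 14, 113], [289.7, 94.8]), (53, [455, 91, 4, 12, 18], [456.6, 97.2]), (62, [343, 114, 11, 14, 78], [348.6, 121.9]), (63, [0, 116, 259, 188, 3232], [106.9, 221.3]), (64, [401, 117, 2, 15, 15], [401.3, 124.0]), (70, [374, 122, 14, 14, 160], [380.1, 128.7]), (78, [338, 178, 19, 15, 164], [346.4, 186.8]), (84, [212, 198, 9, 4, 16], [215.1, 199.8]), (91, [240, 205, 11, 5, 15], [245.7, 205.9]), (97, [166, 217, 6, 8, 25], [167.8, 221.0]), (108, [217, 231, 7, 10, 18], [220.3, 235.1]), (117, [285, 239, 12, 8, 16], [289.4, 243.8]), (132, [302, 285, 49, 24, 121], [326.5, 297.5])]
```

View pics/sv.png

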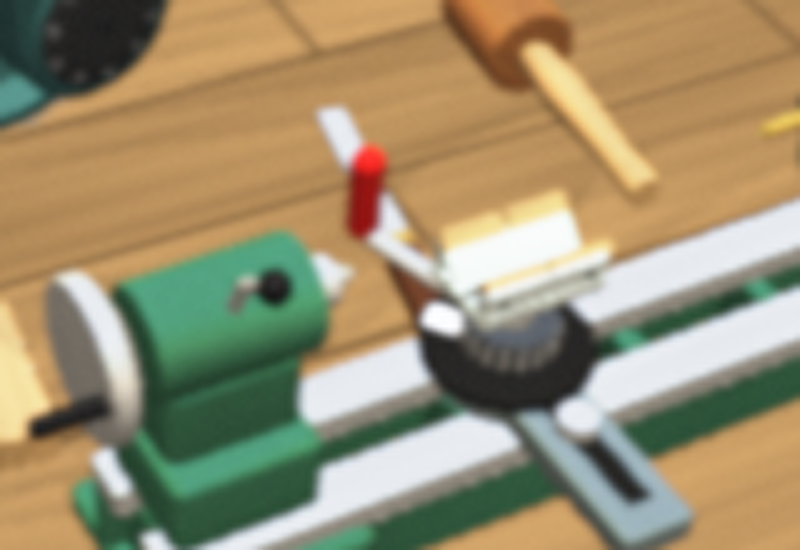

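View pics/dv.png

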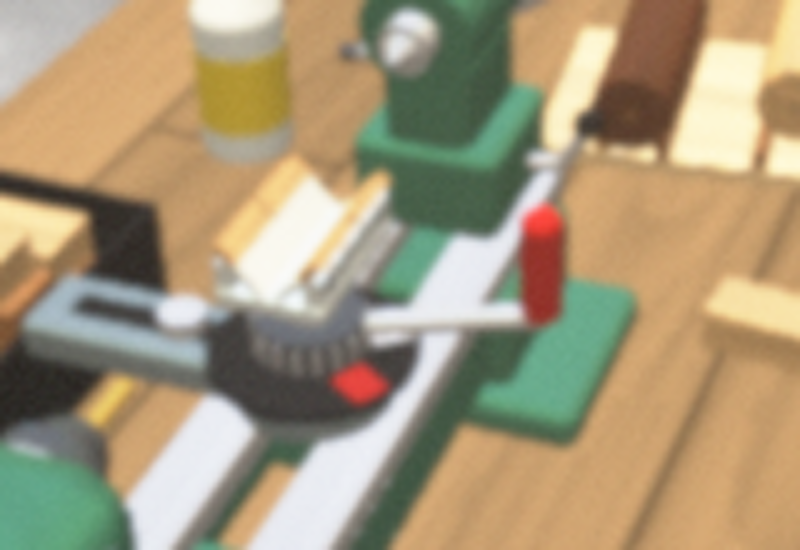

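In the scene crop the red handle runs from (370,155) to (362,230), and the V jaw top edges run about (440,235)-(568,197) and (480,291)-(610,245). The side crop shows the same edges at (305,276)-(388,178) and (215,255)-(298,160). There the red mark is at (360,385) and the lever sits clockwise-before it.

```bash
cat > m1.py <<'E'
from h import *
S=snap("scene");D=snap("side")
z=lambda u,v:(270+u/5,135+v/5)
w=lambda u,v:(220+u/5,165+v/5)
def P(n,a,b):
    x,e=tri((S,a),(D,b));print(n,x.round(4),e);return x
print("cams",ray(S,(0,0))[0].round(2),ray(D,(0,0))[0].round(2))
P("handle mid",(342.6,172.6),(328.1,217.0))
P("handle top",z(370,150),w(543,208));P("handle bot",z(362,232),w(540,322))
c=[P("front head",z(568,197),w(305,276)),P("front tail",z(440,235),w(388,178)),P("back head",z(610,245),w(215,255)),P("back tail",z(480,291),w(298,160))]
print("v centre",np.mean(c,0).round(4)); d=(c[0]-c[1]+c[2]-c[3])/2;print("axis yaw",np.arctan2(d[1],d[0]),np.linalg.norm(d))
P("tail centre tip",z(350,272),w(388,55))
P("bit tip",(424,159),w(0,0))
print("red mark z~.13",plane(D,w(360,385),.13).round(3),"white", plane(S,z(440,320),.13).round(3))
# bed edges at z=.1
for u in (z(300,405),z(300,430),z(790,205),z(640,275)): print("bed",plane(S,u,.1).round(3))
E
python3 m1.py
```

```text
cams [ 1.24 -0.37  0.94] [0.2  0.79 0.69]
handle mid [0.4544 0.1096 0.1753] [1.4, 1.4]
handle top [0.4542 0.1105 0.2043] [2.9, 2.9]
handle bot [0.454  0.1116 0.1406] [1.6, 1.6]
front head [0.5343 0.1934 0.2017] [2.5, 2.5]
front tail [0.5328 0.1108 0.2028] [3.4, 3.4]
back head [0.5788 0.1926 0.2017] [1.9, 1.9]
back tail [0.5805 0.1088 0.2014] [2.6, 2.6]
v centre [0.5566 0.1514 0.2019]
axis yaw 1.571815681591733 0.08318473997328447
tail centre tip [0.563  0.0388 0.2263] [1.9, 1.9]
bit tip [0.6497 0.2175 0.3292] [0.4, 0.4]
red mark z~.13 [0.519 0.172 0.13 ] white [0.531 0.123 0.13 ]
bed [0.533 0.034 0.1  ]
bed [0.551 0.025 0.1  ]
bed [0.504 0.398 0.1  ]
bed [0.521 0.273 0.1  ]
```

View pics/wrist0.png

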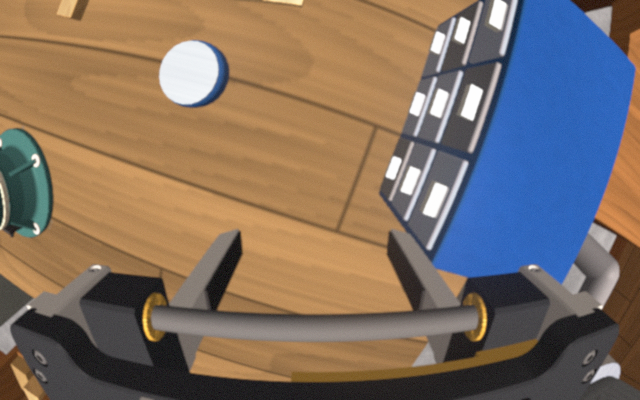

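```bash
cat > m2.py <<'E'
from h import *
S=snap("scene");D=snap("side")
def mask(s,roi,lo,hi):
    x0,y0,x1,y1=roi;m=np.zeros(s["color"].shape[:2],np.uint8)
    m[y0:y1,x0:x1]=cv2.inRange(cv2.cvtColor(s["color"],cv2.COLOR_BGR2HSV)[y0:y1,x0:x1],np.array(lo),np.array(hi))
    c=max(cv2.findContours(m,cv2.RETR_EXTERNAL,cv2.CHAIN_APPROX_NONE)[0],key=cv2.contourArea)
    return c
for s,roi,n in((S,(150,235,260,310),"sc"),(D,(325,150,370,205),"si")):
    c=mask(s,roi,(0,60,20),(14,255,135));r=cv2.minAreaRect(c);print(n,cv2.contourArea(c),r)
    b=cv2.boxPoints(r);k=np.argsort(b[:,0]); 
    p=[tuple(x) for x in b]
    e=sorted([((b[i]+b[(i+1)%4])/2,np.linalg.norm(b[i]-b[(i+1)%4])) for i in range(4)],key=lambda q:q[1])[:2]
    print([plane(s,q[0],.05).round(3) for q in e], "mid",plane(s,r[0],.05).round(3))
    if n=="sc":cs=r[0]
    else:print("tri",tri((S,cs),(D,r[0])))
print("bit tip",plane(S,(424,159),.225).round(3))
print(plane(S,(438,154),.225).round(3))
E
python3 m2.py
```

```text
sc 1164.5 ((209.47384643554688, 270.4907531738281), (19.88617706298828, 71.03326416015625), 64.44003295898438)
[array([ 0.524, -0.231,  0.05 ]), array([ 0.551, -0.409,  0.05 ])] mid [ 0.538 -0.323  0.05 ]
si 264.5 ((349.3736877441406, 178.3042755126953), (15.212024688720703, 33.04887008666992), 17.354022979736328)
[array([ 0.547, -0.416,  0.05 ]), array([ 0.511, -0.195,  0.05 ])] mid [ 0.528 -0.297  0.05 ]
tri (array([ 0.5324952 , -0.32085691,  0.03886454]), [3.3, 3.3])
bit tip [0.548 0.318 0.225]
[0.546 0.37  0.225]
```

The manual's scale: shifts go in shares of 75 cm and turns go in shares of 4 rad. Converting my numbers, -0.02 m / 0.75 = -0.0267, -0.1245 rad / 4 = -0.0311.

```bash
python3 nudge.py '[{"finger_gap": 0.094, "d": [0, 0, -0.0267], "spin": -0.0311}, {"finger_gap": 0.094, "d": [0, 0, -0.0267], "spin": -0.0311}, {"finger_gap": 0.094, "d": [0, 0, -0.0267], "spin": -0.0311}, {"finger_gap": 0.094, "d": [0, 0, -0.0267], "spin": -0.0311}, {"finger_gap": 0.094, "d": [0, 0, -0.0267], "spin": -0.0311}, {"finger_gap": 0.094, "d": [0, 0, -0.0267], "spin": -0.0311}, {"finger_gap": 0.094, "d": [0, 0, -0.0267], "spin": -0.0311}, {"finger_gap": 0.094, "d": [0, 0, -0.0267], "spin": -0.0311}, {"finger_gap": 0.094, "d": [0, 0, -0.0267], "spin": -0.0311}, {"finger_gap": 0.094, "d": [0, 0, -0.0267], "spin": -0.0311}]'
```

```text
time: 1.28
tool_pos: [0.176, -0.5209, 0.4066]
ee_rot: [3.141, 0.0, 1.577]
wrist_force: [-0.1, -0.4, 0.2]
width: 0.0935
finger_force: 0.0
```

In the tool's units: 0.0357 m / 0.75 = 0.0476, 0.0203 m / 0.75 = 0.0271.

```bash
python3 nudge.py '[{"finger_gap": 0.094, "d": [0.0476, 0.0271, 0]}, {"finger_gap": 0.094, "d": [0.0476, 0.0271, 0]}, {"finger_gap": 0.094, "d": [0.0476, 0.0271, 0]}, {"finger_gap": 0.094, "d": [0.0476, 0.0271, 0]}, {"finger_gap": 0.094, "d": [0.0476, 0.0271, 0]}, {"finger_gap": 0.094, "d": [0.0476, 0.0271, 0]}, {"finger_gap": 0.094, "d": [0.0476, 0.0271, 0]}, {"finger_gap": 0.094, "d": [0.0476, 0.0271, 0]}]'; python3 -c "
from h import *
import pickle
s=snap('wrist');pickle.dump(s,open('w1.pkl','wb'));cv2.imwrite('pics/w1.png',s['color'])"; python3 nudge.py '[{"finger_gap": 0.094, "d": [0.0476, 0.0271, 0]}, {"finger_gap": 0.094, "d": [0.0476, 0.0271, 0]}, {"finger_gap": 0.094, "d": [0.0476, 0.0271, 0]}, {"finger_gap": 0.094, "d": [0.0476, 0.0271, 0]}, {"finger_gap": 0.094, "d": [0.0476, 0.0271, 0]}, {"finger_gap": 0.094, "d": [0.0476, 0.0271, 0]}, {"finger_gap": 0.094, "d": [0.0476, 0.0271, 0]}, {"finger_gap": 0.094, "d": [0.0476, 0.0271, 0]}, {"finger_gap": 0.094}, {"finger_gap": 0.094}]'; python3 -c "
from h import *
import pickle
s=snap('wrist');pickle.dump(s,open('w2.pkl','wb'));cv2.imwrite('pics/w2.png',s['color'])
for p in ((.557,.151,.208),(.454,.11,.201),(.557,.151,.13)): print(proj(s,p))
s=pickle.load(open('w1.pkl','rb'));print(proj(s,(.535,-.321,.05)))
"
```

```text
time: 1.95
tool_pos: [0.3388, -0.2336, 0.4058]
ee_rot: [3.141, 0.001, 1.57]
wrist_force: [0.7, -0.5, 0.9]
width: 0.0938
finger_force: 0.0
time: 2.83
tool_pos: [0.5014, 0.0515, 0.4043]
ee_rot: [-3.139, 0.0, 1.575]
wrist_force: [-0.2, 1.0, 1.1]
width: 0.094
finger_force: 0.0
[361.08169792  96.99268372]
[276.04441283 129.73470788]
[353.15766057  99.28582915]
[418.08646145 205.29644034]
```

View pics/w2.png

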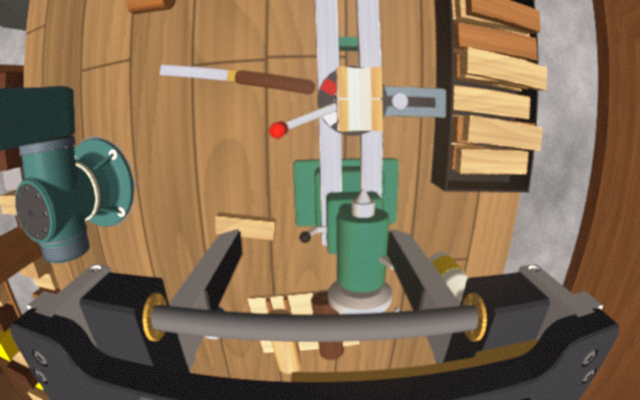

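The wrist view shows the V at (360,98), red handle top at (278,130), red mark at (328,87), white mark near (330,113), tail centre at (363,195) and the skew at (160-315,75).

Run:
```python
from h import *
import pickle
s=pickle.load(open('w2.pkl','rb'))
_,_,b=blobs(s,(0,150,110),(6,255,255),8);print(b)
for i,st,c in b: print(plane(s,c,.201).round(4),plane(s,c,.125).round(4))
h=cv2.cvtColor(s["color"],cv2.COLOR_BGR2HSV)
for r in (72,80,90,98,106,120): print(r,[ (x,*h[r,x].tolist()) for x in range(326,394,2)])
for c in (345,375): print("col",c,[(y,*h[y,c].tolist()) for y in list(range(58,76,2))+list(range(122,142,2))])
```

```text
[(1, [321, 79, 15, 16, 159], [328.9, 86.7]), (2, [269, 122, 18, 17, 222], [277.6, 129.6])]
[0.5186 0.1631 0.201 ] [0.522  0.1691 0.125 ]
[0.4559 0.1101 0.201 ] [0.4469 0.1056 0.125 ]
72 [(326, 130, 10, 220), (328, 120, 9, 218), (330, 128, 10, 195), (332, 174, 9, 139), (334, 11, 20, 100), (336, 17, 70, 154), (338, 16, 118, 221), (340, 17, 126, 227), (342, 18, 120, 232), (344, 19, 118, 230), (346, 20, 104, 236), (348, 24, 28, 237), (350, 37, 10, 240), (352, 37, 10, 238), (354, 35, 12, 236), (356, 75, 2, 238), (358, 30, 3, 235), (360, 21, 21, 238), (362, 22, 24, 237), (364, 19, 20, 237), (366, 21, 23, 237), (368, 21, 26, 236), (370, 19, 71, 232), (372, 17, 130, 230), (374, 17, 127, 230), (376, 17, 125, 234), (378, 18, 128, 233), (380, 18, 117, 231), (382, 17, 123, 193), (384, 15, 125, 176), (386, 15, 120, 185), (388, 16, 125, 176), (390, 15, 125, 180), (392, 15, 124, 181)]
80 [(326, 2, 184, 202), (328, 1, 173, 201), (330, 2, 152, 169), (332, 3, 94, 122), (334, 8, 50, 102), (336, 15, 66, 140), (338, 16, 118, 220), (340, 17, 130, 225), (342, 18, 127, 225), (344, 19, 121, 228), (346, 20, 1
[... 3327 characters left out ...]
, (66, 16, 122, 180), (68, 19, 118, 229), (70, 19, 117, 233), (72, 19, 116, 234), (74, 19, 116, 233), (122, 19, 121, 225), (124, 19, 120, 225), (126, 18, 120, 226), (128, 19, 119, 227), (130, 18, 122, 214), (132, 16, 66, 116), (134, 15, 69, 103), (136, 14, 110, 128), (138, 15, 111, 129), (140, 14, 103, 134)]
col 375 [(58, 130, 11, 218), (60, 124, 8, 220), (62, 130, 10, 219), (64, 131, 9, 219), (66, 12, 42, 223), (68, 16, 124, 229), (70, 17, 131, 231), (72, 17, 129, 232), (74, 17, 127, 231), (122, 17, 134, 224), (124, 16, 131, 226), (126, 17, 131, 226), (128, 16, 129, 226), (130, 14, 73, 223), (132, 137, 8, 218), (134, 137, 8, 222), (136, 128, 9, 219), (138, 128, 9, 219), (140, 127, 10, 221)]
```

Run:
```python
from h import *
import pickle
s=pickle.load(open('w2.pkl','rb'))
hsv=cv2.cvtColor(s["color"],cv2.COLOR_BGR2HSV).astype(float);sat=hsv[:,:,1];v=hsv[:,:,2]
def cross(a,i0,i1,th):  # subpixel first crossing from i0 to i1
    st=1 if i1>i0 else -1
    for i in range(i0,i1,st):
        if (a[i]-th)*(a[i+st]-th)<=0 and a[i]!=a[i+st]: return i+st*(th-a[i])/(a[i+st]-a[i])
L=[];R=[]
for r in list(range(70,95))+list(range(103,128)):
    l=cross(sat[r],353,340,70);q=cross(sat[r],365,375,80)   # inner edges
    L.append((l,r));R.append((q,r))
for n,p in(("L",L),("R",R)):
    w=np.array([plane(s,x,.208)[:2] for x in p]);k=np.polyfit(w[:,1],w[:,0],1);print(n,"inner slope",k[0],"x@.151",np.polyval(k,.151), "resid",np.std(w[:,0]-np.polyval(k,w[:,1])))
lo=[];
for r in range(84,95): lo.append((cross(sat[r],341,333,80) or 0, cross(v[r],379,386,200) or 0,r))
print("outer",np.median(lo,0)); m=np.median(lo,0)
print(plane(s,(m[0],m[2]),.208).round(4),plane(s,(m[1],m[2]),.208).round(4))
e=[cross(v[:,c],74,60,190) for c in range(340,346)],[cross(v[:,c],124,136,170) for c in range(340,346)],[cross(sat[:,c],74,60,70) for c in range(374,380)],[cross(sat[:,c],124,136,70) for c in range(374,380)]
e=[np.median(x) for x in e];print(e)
for y,c in zip(e,(342.5,342.5,376.5,376.5)): print(plane(s,(c,y),.208).round(4))
print("groove",[(c,plane(s,(c,90+np.average(np.arange(17),weights=np.clip(110-sat[90:107,c],0,None))),.208).round(4)) for c in (341,343,374,376)])
# bed outer left / right edges
for z,(c0,c1) in ((.1,(334,308)),(.1,(366,390))):
    w=[]
    for r in range(4,30):
        c=cross(sat[r],c0,c1,50)
        if c: w.append(plane(s,(c,r),z)[:2])
    w=np.array(w);k=np.polyfit(w[:,1],w[:,0],1);print("bed",len(w),k,"x@.151",np.polyval(k,.151))
cv2.imwrite("pics/w2z.png",cv2.resize(s["color"][55:155,255:400],None,fx=5,fy=5,interpolation=cv2.INTER_CUBIC))
```

```text
L inner slope -0.03625474386924115 x@.151 0.540739339121573 resid 4.3298182983087224e-05
R inner slope -0.032503945742703697 x@.151 0.5689199851778436 resid 0.00011143107540916335
outer [  0.         381.43636364  89.        ]
[-0.0792  0.2319  0.208 ] [0.5819 0.162  0.208 ]
[np.float64(64.68452380952381), np.float64(131.0458037825059), np.float64(66.44957983193277), np.float64(130.2203014184397)]
[0.5343 0.1899 0.208 ]
[0.5351 0.109  0.208 ]
[0.5755 0.1896 0.208 ]
[0.5769 0.111  0.208 ]
groove [(341, array([0.5328, 0.1487, 0.208 ])), (343, array([0.5352, 0.1488, 0.208 ])), (374, array([0.5728, 0.15  , 0.208 ])), (376, array([0.5753, 0.15  , 0.208 ]))]
bed 26 [-0.04124994  0.51356448] x@.151 0.5073357419617863
bed 26 [-0.04097281  0.61332793] x@.151 0.6071410345358214
```

View pics/w2z.png

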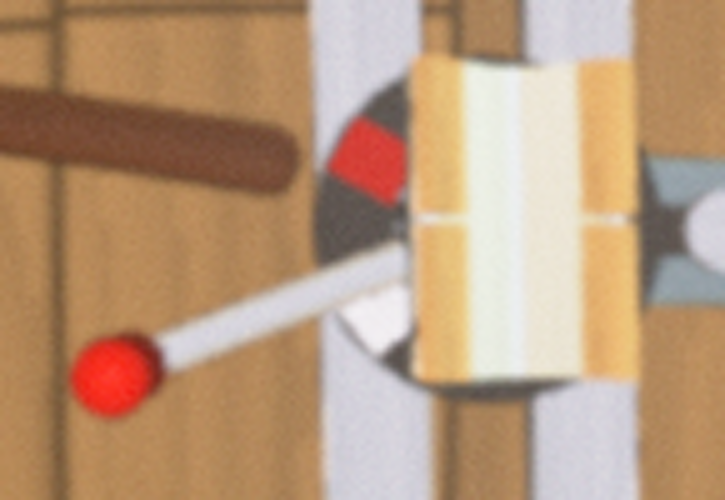

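The zoomed wrist crop shows the lever already past the white mark (centre ~(375,318), outer edge mid (362,336)). The red mark's outer edge runs (330,165)-(365,120), so the target is its direction from the post axis.

Run:
```python
from h import *
import pickle
s=pickle.load(open('w2.pkl','rb'))
C=np.array([.556,.150])
f=lambda X,Y,z:plane(s,(255+X/5,55+Y/5),z)[:2]
for z in (.105,.115,.125):
    print(z)
    for n,p in (("red outer a",(330,165)),("red outer b",(365,120)),("mid",(347.5,142.5)),("red in",(395,205)),("wh outer a",(345,320)),("b",(380,352)),("mid",(362.5,336))):
        d=f(*p,z)-C;print(n,np.degrees(np.arctan2(d[1],d[0]))%360,np.hypot(*d))
d=f(118,375,.201)-C;print("lever top",np.degrees(np.arctan2(d[1],d[0]))%360,np.hypot(*d))
for a in ((180,355),(390,262)):
    d=f(*a,.143)-C;print("arm",np.degrees(np.arctan2(d[1],d[0]))%360,np.hypot(*d))
```

```text
0.105
red outer a 157.69906324046622 0.048759511850563084
red outer b 136.66047176169158 0.0475460157606943
mid 147.33231872269457 0.04733390463738904
red in 165.85281818235788 0.026090483412337804
wh outer a 216.10074764703072 0.04982229630291913
b 233.03264161283434 0.04897329503331918
mid 224.48689173256466 0.048867710550545826
0.115
red outer a 158.59910331240914 0.048664865069756334
red outer b 137.92894940571605 0.04714657008053751
mid 148.44801310291606 0.047119450694744915
red in 167.20332629987544 0.026570784666484555
wh outer a 215.66115492311974 0.049914077100320885
b 232.21714325550934 0.048925685398539955
mid 223.8495188244398 0.04891306106567398
0.125
red outer a 159.5024272194766 0.048582271990303516
red outer b 139.21846024960536 0.04677062088185238
mid 149.57347832050465 0.04692302284062177
red in 168.50518341217122 0.02706531958053997
wh outer a 215.2232015263634 0.05000878519472196
b 231.40022208911472 0.048888005360625944
mid 223.2134052681679 0.048964452877675944
lever top 202.22043303174985 0.10675724950445185
arm 203.59076450679794 0.09588140171410776
arm 202.1151619038809 0.031180007653419474
```

In the tool's units: 0.041 m / 0.75 = 0.0547, 0.04 m / 0.75 = 0.0533.

```bash
python3 nudge.py '[{"finger_gap": 0.06, "d": [0.04, -0.0307, 0]}, {"finger_gap": 0.06, "d": [0.038, -0.0312, 0]}, {"finger_gap": 0.06, "d": [0, 0, 0.0547]}, {"finger_gap": 0.06, "d": [0, 0, 0.0547]}, {"finger_gap": 0.06, "d": [0, 0, 0.0547]}, {"finger_gap": 0.06, "d": [0, 0, 0.0547]}, {"finger_gap": 0.06, "d": [0, 0, 0.0533]}, {"finger_gap": 0.06, "d": [0, 0, 0.0533]}, {"finger_gap": 0.06}, {"finger_gap": 0.06}]' && python3 nudge.py '[{"finger_gap": 0.0}, {"finger_gap": 0.0}, {"finger_gap": 0.0}, {"finger_gap": 0.0}, {"finger_gap": 0.0}, {"finger_gap": 0.0}]'
```

```text
time: 3.72
tool_pos: [0.4523, 0.1069, 0.1597]
ee_rot: [-3.136, 0.001, 1.568]
wrist_force: [0.7, -0.7, 1.6]
width: 0.06
finger_force: 0.0
time: 4.22
tool_pos: [0.455, 0.1088, 0.1626]
ee_rot: [3.14, -0.0, 1.571]
wrist_force: [-3.4, -1.0, 4.2]
width: 0.0235
finger_force: 3.3
```

```bash
python3 nudge.py '[{"finger_gap": 0.0}, {"finger_gap": 0.0}, {"finger_gap": 0.0}]'
python3 - <<'E'
import numpy as np
C=np.array([.5565,.150]);h=np.array([.455,.110])
r=np.hypot(*(h-C));a0=np.arctan2(*(h-C)[::-1]);print(r,np.degrees(a0)%360)
r=.110;n=12;T=np.radians((np.degrees(a0)%360)-149)
p=[C+r*np.array([np.cos(a0-T*i/n),np.sin(a0-T*i/n)]) for i in range(n+1)]
for i in range(n): d=p[i+1]-p[i];print("row dx %.4f dy %.4f"%(d[1],d[0]))
E
```

```text
time: 4.47
tool_pos: [0.4536, 0.1087, 0.1623]
ee_rot: [-3.14, 0.0, 1.571]
wrist_force: [-4.6, -0.8, 4.6]
width: 0.0206
finger_force: 30.0
0.10909743351701723 201.50883783602544
row dx 0.0079 dy -0.0028
row dx 0.0081 dy -0.0022
row dx 0.0083 dy -0.0015
row dx 0.0083 dy -0.0009
row dx 0.0084 dy -0.0003
row dx 0.0084 dy 0.0004
row dx 0.0083 dy 0.0010
row dx 0.0082 dy 0.0016
row dx 0.0081 dy 0.0023
row dx 0.0079 dy 0.0029
row dx 0.0076 dy 0.0035
row dx 0.0074 dy 0.0040
```

```bash
python3 nudge.py '[{"finger_gap": 0, "d": [0.0105, -0.0037, 0]}, {"finger_gap": 0, "d": [0.0108, -0.0029, 0]}, {"finger_gap": 0, "d": [0.0111, -0.002, 0]}, {"finger_gap": 0, "d": [0.0111, -0.0012, 0]}, {"finger_gap": 0, "d": [0.0112, -0.0004, 0]}, {"finger_gap": 0, "d": [0.0112, 0.0005, 0]}, {"finger_gap": 0}]' ; python3 nudge.py '[{"finger_gap": 0, "d": [0.0111, 0.0013, 0]}, {"finger_gap": 0, "d": [0.0109, 0.0021, 0]}, {"finger_gap": 0, "d": [0.0108, 0.0031, 0]}, {"finger_gap": 0, "d": [0.0105, 0.0039, 0]}, {"finger_gap": 0, "d": [0.0101, 0.0047, 0]}, {"finger_gap": 0, "d": [0.0099, 0.0053, 0]}, {"finger_gap": 0}, {"finger_gap": 0}]'; python3 -c "
from h import *
import pickle
s=snap('wrist');pickle.dump(s,open('w3.pkl','wb'))
print(proj(s,(.556,.15,.12)),proj(s,(.462,.207,.16)))
cv2.imwrite('pics/w3.png',s['color'])"
```

```text
time: 5.05
tool_pos: [0.4459, 0.158, 0.1623]
ee_rot: [-3.139, 0.002, 1.571]
wrist_force: [-5.3, -2.8, 5.8]
width: 0.0209
finger_force: 30.0
time: 5.72
tool_pos: [0.4581, 0.2086, 0.1623]
ee_rot: [-3.132, -0.005, 1.573]
wrist_force: [-14.0, 6.3, 8.3]
width: 0.0204
finger_force: 30.1
[426.99583483 283.31677932] [320.08464163 244.30109862]
```

View pics/w3.png

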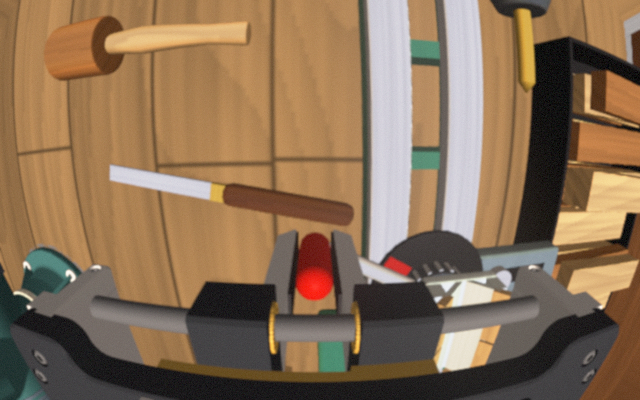

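The wrist view shows the handle in the fingers at (315,265) and the lever arm at (385,272), close beside the red mark at (398,266). I'll release and rise for an unobstructed check.

In the tool's units: -0.041 m / 0.75 = -0.0547, -0.04 m / 0.75 = -0.0533.

```bash
python3 nudge.py '[{"finger_gap": 0.06}, {"finger_gap": 0.06}, {"finger_gap": 0.06}, {"finger_gap": 0.06}, {"finger_gap": 0.06, "d": [0, 0, -0.0267]}, {"finger_gap": 0.06, "d": [0, 0, -0.0533]}, {"finger_gap": 0.06, "d": [-0.0267, 0, -0.0547]}, {"finger_gap": 0.06, "d": [-0.0547, 0, -0.0547]}, {"finger_gap": 0.06, "d": [-0.0547, 0, -0.0547]}, {"finger_gap": 0.06, "d": [-0.0547, 0, -0.0547]}, {"finger_gap": 0.06, "d": [-0.0267, 0, 0]}, {"finger_gap": 0.06}, {"finger_gap": 0.06}]'; python3 -c "
from h import *
import pickle
s=snap('wrist');pickle.dump(s,open('w4.pkl','wb'))
u=proj(s,(.53,.17,.12)).astype(int);print(u)
x0,y0=u[0]-80,max(u[1]-55,0);print(x0,y0)
_,_,b=blobs(s,(0,150,110),(6,255,255),8)
for i,st,c in b: print(st,c,plane(s,c,.201).round(4),plane(s,c,.115).round(4))
cv2.imwrite('pics/w4.png',cv2.resize(s['color'][y0:y0+110,x0:x0+160],None,fx=5,fy=5,interpolation=cv2.INTER_CUBIC))"
```

```text
time: 6.85
tool_pos: [0.4629, 0.078, 0.3473]
ee_rot: [3.141, -0.0, 1.568]
wrist_force: [0.6, 0.9, 0.2]
width: 0.0598
finger_force: 0.0
[365 103]
285 48
[301, 64, 19, 22, 308] [309.6, 73.9] [0.4588 0.1985 0.201 ] [0.4577 0.209  0.115 ]
[357, 95, 13, 8, 21] [362.4, 98.3] [0.5136 0.1735 0.201 ] [0.527  0.1772 0.115 ]
[358, 110, 6, 4, 8] [360.6, 111.8] [0.5118 0.1591 0.201 ] [0.5248 0.1591 0.115 ]
```

View pics/w4.png

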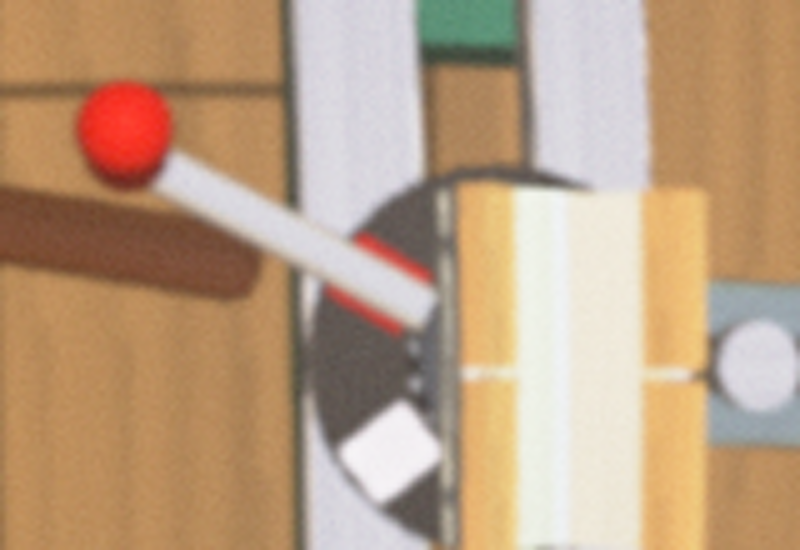

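The lever lies centrally over the red mark in the crop, with red slivers on both sides at (395,260) and (365,312). The white mark is fully visible at (391,453). I'll check the angle numerically.

Run:
```python
from h import *
import pickle
s=pickle.load(open('w4.pkl','rb'))
f=lambda X,Y,z:plane(s,(285+X/5,48+Y/5),z)[:2]
for C in ((.5565,.150),(.555,.1495)):
  for z in (.108,.115,.122):
    g=lambda p,z:(np.degrees(np.arctan2(*(f(*p,z)-C)[::-1]))%360).round(1)
    print(C,z,"white c",g((391,453),z),"outer mid",g((362,480),z),"red corners",g((358,235),z),g((330,292),z),"red in",g((437,280),z),g((402,332),z))
  print("lever",g((184,176),.143),g((420,305),.143),"ball",g((125,127),.201))
```

```text
(0.5565, 0.15) 0.108 white c 225.9 outer mid 225.5 red corners 138.8 159.7 red in 125.9 166.6
(0.5565, 0.15) 0.115 white c 224.1 outer mid 224.0 red corners 139.8 160.2 red in 128.5 167.0
(0.5565, 0.15) 0.122 white c 222.3 outer mid 222.6 red corners 140.9 160.7 red in 131.0 167.5
lever 152.3 153.1 ball 153.2
(0.555, 0.1495) 0.108 white c 227.1 outer mid 226.3 red corners 137.1 158.5 red in 122.4 164.5
(0.555, 0.1495) 0.115 white c 225.1 outer mid 224.9 red corners 138.2 159.0 red in 125.2 165.1
(0.555, 0.1495) 0.122 white c 223.3 outer mid 223.4 red corners 139.3 159.5 red in 127.8 165.7
lever 151.6 150.8 ball 152.6
```

Lever angle (~152.5°) agrees with the red mark (150-154° from both marks), so the collar is locked. Next is the walnut.

The manual's scale: shifts go in shares of 75 cm and turns go in shares of 4 rad. Converting my numbers, -0.041 m / 0.75 = -0.0547, -0.02 m / 0.75 = -0.0267.

```bash
python3 nudge.py '[{"finger_gap": 0.09, "d": [-0.0547, 0, 0]}, {"finger_gap": 0.09, "d": [-0.0547, 0, 0]}, {"finger_gap": 0.09, "d": [-0.0547, 0, 0]}, {"finger_gap": 0.09, "d": [-0.0547, 0, 0]}, {"finger_gap": 0.09, "d": [-0.0547, 0, 0]}, {"finger_gap": 0.09, "d": [-0.0547, 0, 0]}, {"finger_gap": 0.09, "d": [-0.0547, 0, 0]}, {"finger_gap": 0.09, "d": [-0.0547, 0, 0]}, {"finger_gap": 0.09, "d": [-0.0547, 0, 0]}, {"finger_gap": 0.09, "d": [-0.0547, 0, 0]}, {"finger_gap": 0.09, "d": [-0.0267, 0.0467, 0]}, {"finger_gap": 0.09, "d": [0, 0.044, 0]}, {"finger_gap": 0.09}, {"finger_gap": 0.09}, {"finger_gap": 0.09}]'
python3 - <<'E'
from h import *
import pickle
s=snap('wrist');pickle.dump(s,open('w5.pkl','wb'));cv2.imwrite('pics/w5.png',s['color'])
S=snap('scene');pickle.dump(S,open('s5.pkl','wb'))
h=cv2.cvtColor(s["color"],cv2.COLOR_BGR2HSV)
u=proj(s,(.535,-.321,.05));print(u)
for dx,dy in ((0,0),(8,0),(-8,0),(0,-10),(40,0),(-40,0),(0,-40),(0,40)):
    x,y=int(u[0]+dx),int(u[1]+dy);print(dx,dy,h[y,x] if 0<=x<640 and 0<=y<400 else None)
E
```

```text
time: 8.15
tool_pos: [0.5309, -0.3499, 0.3459]
ee_rot: [-3.139, -0.002, 1.573]
wrist_force: [0.2, 0.6, 0.7]
width: 0.0902
finger_force: 0.0
[317.09784734 145.46611291]
0 0 [ 11 139 125]
8 0 [ 10 135 121]
-8 0 [ 10 140 120]
0 -10 [ 12 144 126]
40 0 [ 16 101 210]
-40 0 [ 21  84 240]
0 -40 [ 11 148 121]
0 40 [ 11 139 125]
```

View pics/w5.png

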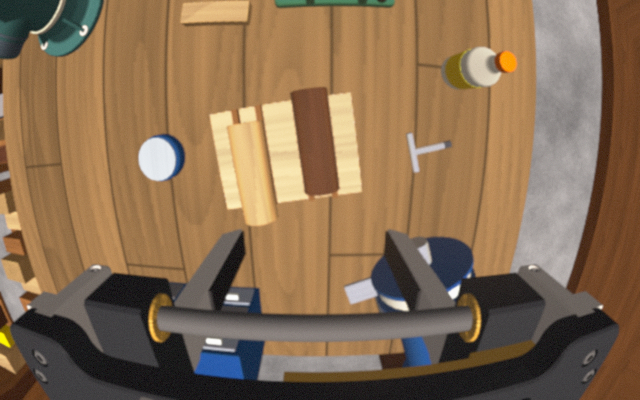

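The wrist view shows the walnut at about (315,142), tilted slightly with its ends at (310,90) and (322,193). The maple is at (253,175), to its -x side.

```bash
cat > wal.py <<'E'
from h import *
import pickle
def walnut(s,near,zc=.05,zt=.078):
    h=cv2.cvtColor(s["color"],cv2.COLOR_BGR2HSV);m=cv2.inRange(h,np.array((5,105,50)),np.array((14,255,160)))
    m=cv2.morphologyEx(m,cv2.MORPH_OPEN,np.ones((3,3)))
    n,l=cv2.connectedComponents(m);k=l[int(near[1]),int(near[0])]
    c=max(cv2.findContours((l==k).astype(np.uint8),cv2.RETR_EXTERNAL,cv2.CHAIN_APPROX_NONE)[0],key=cv2.contourArea)[:,0,:]
    W=np.array([plane(s,p,zc)[:2] for p in c]);r=cv2.minAreaRect((W*1000).astype(np.float32))
    return c,W,r
if __name__=="__main__":
    mids=[]
    for f in ("w1","w5"):
        s=pickle.load(open(f+".pkl","rb"));s["fish"]=True
        c,W,r=walnut(s,proj(s,(.535,-.321,.05)));print(f,len(c),r)
        b=cv2.boxPoints(r);M=b.mean(0);ax=max(b[1]-b[0],b[2]-b[1],key=lambda v:np.hypot(*v));ax=ax/np.hypot(*ax);ax*=np.sign(ax[1])
        # width & centre by slices, ends at top height
        t=(W*1000-M)@ax;nrm=np.array([ax[1],-ax[0]]);q=(W*1000-M)@nrm
        sel=abs(t)<50;kp=np.polyfit(t[sel&(q>0)],q[sel&(q>0)],1);kn=np.polyfit(t[sel&(q<0)],q[sel&(q<0)],1)
        print(" axis yaw",np.arctan2(-ax[0],ax[1]),"edge slopes",kp[0],kn[0],"width",kp[1]-kn[1])
        mid=abs(q-(kp[1]+kn[1])/2)<8
        for sg in (1,-1):
            p=c[mid&(t*sg>40)].mean(0);print(" end",plane(s,p,.078)[:2].round(4),plane(s,p,.05)[:2].round(4))
            mids.append((f,sg,s,p))
    for sg in (1,-1): print("tri end",sg,tri(*[(s,p) for f,g,s,p in mids if g==sg]))
E
python3 wal.py
```

```text
w1 221 ((530.2808837890625, -318.4190979003906), (60.27942657470703, 177.24281311035156), 7.870523929595947)
 axis yaw 0.13736683 edge slopes 0.015140132644072721 0.006024274210729835 width 56.87651060181339
 end [ 0.5102 -0.2301] [ 0.5197 -0.2344]
 end [ 0.5308 -0.3836] [ 0.5414 -0.3964]
w5 270 ((531.9288940429688, -315.04498291015625), (53.8981819152832, 167.81495666503906), 7.585793495178223)
 axis yaw 0.13239685 edge slopes -0.004417871528225251 -0.0054232610691421455 width 51.187015055715506
 end [ 0.5216 -0.2349] [ 0.521  -0.2328]
 end [ 0.5416 -0.39  ] [ 0.5423 -0.3975]
tri end 1 (array([ 0.52047515, -0.23363655,  0.04931877]), [1.0, 1.0])
tri end -1 (array([ 0.54250325, -0.39816298,  0.04677046]), [0.3, 0.3])
```

```bash
python3 - <<'E'
from h import *
import pickle
s=pickle.load(open("w5.pkl","rb"));s["fish"]=True
for p in ((255,290),(175,290),(375,262),(372,275),(425,240),(410,240)): print(p,plane(s,p,.13).round(3),plane(s,p,.2).round(3),plane(s,p,0.).round(3))
E
python3 nudge.py '[{"finger_gap": 0.09, "d": [0.0493, 0.0013, 0]}, {"finger_gap": 0.09, "spin": -0.0163}, {"finger_gap": 0.09, "spin": -0.0163}, {"finger_gap": 0.09, "d": [0, 0, 0.0533]}, {"finger_gap": 0.09, "d": [0, 0, 0.0533]}, {"finger_gap": 0.09}, {"finger_gap": 0.09}]'
python3 - <<'E'
from h import *
from wal import walnut
s=snap("wrist")
P=[];
for i in range(3): o=robot.get_obs();P.append(o["tool_pos"])
print(np.mean(P,0).round(4),o["ee_rot"].round(3))
c,W,r=walnut(s,proj(s,(.532,-.3125,.05)));print(r)
a=np.array([-np.sin(.132),np.cos(.132)]);M=np.array([.5316,-.3125])
t=(W-M)@a;q=(W-M)@np.array([a[1],-a[0]])
for sg in (1,-1):
    k=(abs(q)<.008)&(t*sg>.04);p=c[k].mean(0);print(p,plane(s,p,.078)[:2].round(4))
for sg in (1,-1):
    k=(q*sg>0)&(abs(t)<.05);print(np.polyfit(t[k],q[k],1).round(4))
E
```

```text
(255, 290) [ 0.441 -0.527  0.13 ] [ 0.457 -0.482  0.2  ] [ 0.412 -0.613  0.   ]
(175, 290) [ 0.305 -0.538  0.13 ] [ 0.345 -0.49   0.2  ] [ 0.23  -0.627  0.   ]
(375, 262) [ 0.619 -0.478  0.13 ] [ 0.604 -0.441  0.2  ] [ 0.648 -0.547  0.   ]
(372, 275) [ 0.616 -0.5    0.13 ] [ 0.601 -0.459  0.2  ] [ 0.645 -0.576  0.   ]
(425, 240) [ 0.692 -0.445  0.13 ] [ 0.663 -0.414  0.2  ] [ 0.745 -0.503  0.   ]
(410, 240) [ 0.668 -0.444  0.13 ] [ 0.644 -0.413  0.2  ] [ 0.714 -0.502  0.   ]
time: 8.83
tool_pos: [0.529, -0.3123, 0.2638]
ee_rot: [-3.135, -0.006, 1.701]
wrist_force: [-0.0, -0.2, 1.2]
width: 0.09
finger_force: 0.0
[ 0.5311 -0.3139  0.269 ] [3.141e+00 1.000e-03 1.701e+00]
((532.6791381835938, -318.6461486816406), (54.10515594482422, 171.12660217285156), 8.178979873657227)
[317.14285714 114.85714286] [ 0.5214 -0.2347]
[317.         240.90909091] [ 0.542  -0.3911]
[-0.0109  0.026 ]
[-0.0094 -0.0258]
```

In the tool's units: 0.04 m / 0.75 = 0.0533, 0.03 m / 0.75 = 0.04, -0.01 rad / 4 = -0.0025.

```bash
python3 nudge.py '[{"finger_gap": 0.09, "d": [0, 0.0007, 0.0533], "spin": -0.0025}, {"finger_gap": 0.09, "d": [0, 0, 0.0533]}, {"finger_gap": 0.09, "d": [0, 0, 0.0533]}, {"finger_gap": 0.09, "d": [0, 0, 0.0533]}, {"finger_gap": 0.09, "d": [0, 0, 0.04]}, {"finger_gap": 0.09, "d": [0, 0, 0.0267]}, {"finger_gap": 0.09, "d": [0, 0, 0.024]}, {"finger_gap": 0.09}, {"finger_gap": 0.09}, {"finger_gap": 0.09}]'; python3 nudge.py '[{"finger_gap": 0}, {"finger_gap": 0}, {"finger_gap": 0}, {"finger_gap": 0}, {"finger_gap": 0}, {"finger_gap": 0}, {"finger_gap": 0}, {"finger_gap": 0}]'
```

```text
time: 9.72
tool_pos: [0.5352, -0.3164, 0.0445]
ee_rot: [3.135, 0.006, 1.711]
wrist_force: [0.3, 0.0, -0.0]
width: 0.0898
finger_force: 0.0
time: 10.38
tool_pos: [0.5315, -0.3141, 0.0395]
ee_rot: [-3.141, -0.0, 1.711]
wrist_force: [-2.0, 0.4, 2.9]
width: 0.0551
finger_force: 30.0
```

In the tool's units: -0.04 m / 0.75 = -0.0533, -0.035 m / 0.75 = -0.0467, 0.051 rad / 4 = 0.0128.

```bash
python3 nudge.py '[{"finger_gap": 0, "d": [0, 0, -0.0133]}, {"finger_gap": 0, "d": [0, 0, -0.0267]}, {"finger_gap": 0, "d": [0, 0, -0.0467]}, {"finger_gap": 0, "d": [0, 0, -0.0533]}, {"finger_gap": 0, "d": [0, 0, -0.0533]}, {"finger_gap": 0, "d": [0, 0, -0.0533]}, {"finger_gap": 0, "d": [0, 0, -0.0533]}, {"finger_gap": 0, "d": [0, 0, -0.0533]}, {"finger_gap": 0, "d": [0, 0, -0.0533]}, {"finger_gap": 0, "spin": 0.0128}, {"finger_gap": 0, "spin": 0.0128}, {"finger_gap": 0}, {"finger_gap": 0}, {"finger_gap": 0}]'; python3 -c "
from bench import robot, camrig
import numpy as np
o=robot.get_obs();print(o['tool_pos'].round(4),o['ee_rot'].round(4),o['wrist_force'].round(2),o['wrist_torque'].round(3))"
```

```text
time: 11.55
tool_pos: [0.5318, -0.3138, 0.3431]
ee_rot: [-3.14, -0.001, 1.61]
wrist_force: [-0.0, -0.3, -2.4]
width: 0.0553
finger_force: 30.0
[ 0.5318 -0.3138  0.3431] [-3.14e+00 -1.40e-03  1.61e+00] [-0.04 -0.29 -2.37] [-0.042 -0.116  0.065]
```

In the tool's units: 0.04 m / 0.75 = 0.0533, 0.02834 m / 0.75 = 0.0378.

```bash
python3 nudge.py '[{"finger_gap": 0, "d": [0.0333, -0.044, 0]}, {"finger_gap": 0, "d": [0.0333, -0.044, 0]}, {"finger_gap": 0, "d": [0.0333, -0.044, 0]}, {"finger_gap": 0, "d": [0.0533, 0, 0]}, {"finger_gap": 0, "d": [0.0533, 0, 0]}, {"finger_gap": 0, "d": [0.0533, 0, 0]}, {"finger_gap": 0, "d": [0.0533, 0, 0]}, {"finger_gap": 0, "d": [0.0533, 0, 0]}, {"finger_gap": 0, "d": [0.0533, 0, 0]}, {"finger_gap": 0, "d": [0.0533, 0, 0]}, {"finger_gap": 0, "d": [0.0285, 0.0378, 0]}, {"finger_gap": 0, "d": [0.0285, 0.0378, 0]}, {"finger_gap": 0, "d": [0.0285, 0.0378, 0]}, {"finger_gap": 0, "d": [0.0285, 0.0378, 0]}, {"finger_gap": 0, "d": [0.0285, 0.0378, 0]}, {"finger_gap": 0}, {"finger_gap": 0}, {"finger_gap": 0}]'
python3 - <<'E'
from h import *
import pickle
s=pickle.load(open('w4.pkl','rb'));s["fish"]=True
f=lambda X,Y:plane(s,(285+X/5,48+Y/5),.208)[:2].round(4)
print("w4 V mid edges",f(461,372),f(707,375),"groove",f(490,373),f(668,375))
w=snap("wrist");pickle.dump(w,open("w6.pkl","wb"))
o=robot.get_obs();print(o['tool_pos'].round(4),o['ee_rot'].round(4))
h=cv2.cvtColor(w["color"],cv2.COLOR_BGR2HSV);m=cv2.inRange(h,np.array((5,90,40)),np.array((15,255,165)))
n,l,st,c=cv2.connectedComponentsWithStats(m)
T=o['tool_pos'];print("expected",proj(w,T+[0,0,.0105]),proj(w,T+[-.003,.08,.038]),proj(w,(.5555,.19,.208)))
for i in range(1,n):
    if st[i,4]>300:print(st[i],c[i].round(0))
E
```

```text
time: 13.05
tool_pos: [0.5566, 0.1491, 0.3434]
ee_rot: [-3.139, 0.001, 1.609]
wrist_force: [0.1, -0.7, -2.4]
width: 0.0555
finger_force: 30.0
w4 V mid edges [0.5283 0.1486] [0.5826 0.1503] groove [0.5345 0.1486] [0.5737 0.1499]
[0.5564 0.1487 0.3445] [-3.1412e+00  4.0000e-04  1.6087e+00]
expected [313.48008645 251.97877372] [313.37083053 114.64966415] [314.69430918 150.62299667]
[  563     0    77   400 18279] [615. 206.]
[ 91  11  49  45 606] [123.  35.]
[ 405   13   34  246 2550] [425. 131.]
[ 437   18  103  121 1658] [469.  77.]
[  197   112   178   203 19972] [312. 209.]
[ 417  171  111   98 2206] [464. 220.]
[ 274  342   80   31 1960] [314. 355.]
[  0 348  50  52 975] [ 17. 381.]
```

In the tool's units: 0.035 m / 0.75 = 0.0467, 0.025 m / 0.75 = 0.0333.

```bash
python3 nudge.py '[{"finger_gap": 0, "d": [0, 0, 0.0467]}, {"finger_gap": 0, "d": [0, 0, 0.0467]}, {"finger_gap": 0, "d": [0, 0, 0.0333]}, {"finger_gap": 0, "d": [0, 0, 0.02]}, {"finger_gap": 0, "d": [0, 0, 0.0107]}, {"finger_gap": 0}, {"finger_gap": 0}, {"finger_gap": 0}]'; for i in 1; do python3 nudge.py '[{"finger_gap": 0, "d": [0, 0, 0.0027]}, {"finger_gap": 0, "d": [0, 0, 0.0027]}, {"finger_gap": 0}, {"finger_gap": 0}]'; done; python3 nudge.py '[{"finger_gap": 0, "d": [0, 0, 0.0027]}, {"finger_gap": 0}, {"finger_gap": 0}]'
```

```text
time: 13.77
tool_pos: [0.5577, 0.149, 0.229]
ee_rot: [3.137, -0.0, 1.608]
wrist_force: [-0.4, -0.1, -1.5]
width: 0.0551
finger_force: 30.0
time: 14.1
tool_pos: [0.5571, 0.1493, 0.2224]
ee_rot: [3.141, 0.0, 1.609]
wrist_force: [-0.4, 0.2, -2.3]
width: 0.0554
finger_force: 30.0
time: 14.35
tool_pos: [0.557, 0.1493, 0.22]
ee_rot: [-3.141, 0.0, 1.609]
wrist_force: [-0.6, 0.6, -3.3]
width: 0.0555
finger_force: 30.0
```

In the tool's units: 0.001 m / 0.75 = 0.0013.

```bash
python3 nudge.py '[{"finger_gap": 0, "d": [0, 0, 0.0013]}, {"finger_gap": 0, "d": [0, 0, 0.0013]}, {"finger_gap": 0}, {"finger_gap": 0}]'; python3 nudge.py '[{"finger_gap": 0, "d": [0, 0, 0.0013]}, {"finger_gap": 0}, {"finger_gap": 0}]'; python3 nudge.py '[{"finger_gap": 0, "d": [0, 0, 0.0013]}, {"finger_gap": 0}, {"finger_gap": 0}]'
```

```text
time: 14.68
tool_pos: [0.557, 0.1492, 0.2182]
ee_rot: [-3.141, 0.0, 1.609]
wrist_force: [0.9, 0.3, -2.3]
width: 0.0553
finger_force: 30.0
time: 14.93
tool_pos: [0.557, 0.1492, 0.2172]
ee_rot: [-3.141, 0.0, 1.609]
wrist_force: [-0.2, 0.2, -2.9]
width: 0.0552
finger_force: 30.0
time: 15.18
tool_pos: [0.557, 0.1492, 0.2162]
ee_rot: [-3.141, 0.0, 1.609]
wrist_force: [0.3, -1.5, -3.3]
width: 0.0551
finger_force: 30.0
```

In the tool's units: 0.0007 m / 0.75 = 0.0009.

```bash
for i in 1; do python3 nudge.py '[{"finger_gap": 0, "d": [0, 0, 0.0009]}, {"finger_gap": 0}, {"finger_gap": 0}]'; done; python3 nudge.py '[{"finger_gap": 0, "d": [0, 0, 0.0009]}, {"finger_gap": 0}, {"finger_gap": 0}]'; python3 nudge.py '[{"finger_gap": 0, "d": [0, 0, 0.0009]}, {"finger_gap": 0}, {"finger_gap": 0}]'
```

```text
time: 15.43
tool_pos: [0.557, 0.1492, 0.2161]
ee_rot: [3.141, 0.0, 1.609]
wrist_force: [-0.9, -0.6, 1.1]
width: 0.0555
finger_force: 30.0
time: 15.68
tool_pos: [0.5571, 0.1492, 0.216]
ee_rot: [3.14, -0.0, 1.609]
wrist_force: [-2.9, 0.1, 4.2]
width: 0.0553
finger_force: 30.0
time: 15.93
tool_pos: [0.5571, 0.1492, 0.216]
ee_rot: [3.14, -0.0, 1.609]
wrist_force: [-3.0, 0.0, 6.7]
width: 0.0556
finger_force: 30.0
```

In the tool's units: -0.0007 m / 0.75 = -0.0009.

```bash
python3 nudge.py '[{"finger_gap": 0, "d": [0, -0.0009, 0.0009]}, {"finger_gap": 0}, {"finger_gap": 0}]';  python3 nudge.py '[{"finger_gap": 0, "d": [0, 0, 0.0009]}, {"finger_gap": 0}, {"finger_gap": 0}]'; python3 -c "
from bench import robot, camrig
o=robot.get_obs();print(o['wrist_force'].round(2),o['wrist_torque'].round(3),o['ee_rot'].round(4))"
```

```text
time: 16.18
tool_pos: [0.5569, 0.1493, 0.2159]
ee_rot: [3.138, -0.0, 1.609]
wrist_force: [-2.6, -0.3, 7.0]
width: 0.0553
finger_force: 30.0
time: 16.43
tool_pos: [0.5569, 0.1492, 0.2158]
ee_rot: [3.137, -0.0, 1.609]
wrist_force: [-3.9, -0.7, 9.7]
width: 0.0553
finger_force: 30.0
[-3.87 -0.68  9.73] [-0.141  0.42   0.025] [ 3.1374e+00 -3.0000e-04  1.6087e+00]
```

In the tool's units: -0.0007 m / 0.75 = -0.0009.

```bash
python3 nudge.py '[{"finger_gap": 0, "d": [0, -0.0009, 0]}, {"finger_gap": 0, "d": [0, -0.0009, 0]}, {"finger_gap": 0}, {"finger_gap": 0}]';  python3 nudge.py '[{"finger_gap": 0, "d": [0, -0.0008, 0.0009]}, {"finger_gap": 0}, {"finger_gap": 0}]'; python3 -c "
from bench import robot, camrig
o=robot.get_obs();print(o['wrist_force'].round(2),o['wrist_torque'].round(3),o['ee_rot'].round(4))"
```

```text
time: 16.77
tool_pos: [0.5559, 0.1493, 0.2149]
ee_rot: [3.137, -0.0, 1.609]
wrist_force: [-1.3, -1.0, 7.1]
width: 0.0555
finger_force: 30.0
time: 17.02
tool_pos: [0.5559, 0.1492, 0.2149]
ee_rot: [3.135, -0.001, 1.609]
wrist_force: [-0.9, 0.3, 8.6]
width: 0.0552
finger_force: 30.0
[-0.94  0.28  8.56] [-0.076  0.068 -0.072] [ 3.1353e+00 -5.0000e-04  1.6086e+00]
```

In the tool's units: 0.0005 m / 0.75 = 0.0007, -0.0004 m / 0.75 = -0.0005.

```bash
python3 nudge.py '[{"finger_gap": 0, "d": [0, -0.0005, 0.0007]}, {"finger_gap": 0, "d": [0, 0, 0.0005]}, {"finger_gap": 0}, {"finger_gap": 0}]'; python3 -c "
from bench import robot, camrig
o=robot.get_obs();print(o['wrist_force'].round(2),o['wrist_torque'].round(3),o['ee_rot'].round(4))"; python3 nudge.py '[{"finger_gap": 0}, {"finger_gap": 0}, {"finger_gap": 0}, {"finger_gap": 0}]'
```

```text
time: 17.35
tool_pos: [0.5559, 0.1492, 0.2149]
ee_rot: [3.134, -0.001, 1.608]
wrist_force: [0.0, -0.0, 9.7]
width: 0.0555
finger_force: 30.0
[ 0.04 -0.04  9.69] [-0.169  0.035 -0.042] [ 3.1337e+00 -7.0000e-04  1.6085e+00]
time: 17.68
tool_pos: [0.5559, 0.1493, 0.2149]
ee_rot: [3.134, -0.001, 1.609]
wrist_force: [0.5, -1.2, 10.0]
width: 0.0554
finger_force: 30.0
```

In the tool's units: 0.0006 m / 0.75 = 0.0008.

```bash
python3 nudge.py '[{"finger_gap": 0, "d": [0, 0, 0.0008]}, {"finger_gap": 0, "d": [0, 0, 0.0008]}, {"finger_gap": 0}, {"finger_gap": 0}, {"finger_gap": 0}]'
python3 - <<'E'
from h import *
F=[];T=[]
for i in range(6):
    snap("wrist");o=robot.get_obs();F.append(o["wrist_force"]);T.append(o["wrist_torque"])
print(np.mean(F,0).round(2),np.std(F,0).round(2),np.mean(T,0).round(3),o["tool_pos"].round(4),o["ee_rot"].round(4),o["time"])
E
```

```text
time: 18.1
tool_pos: [0.556, 0.1492, 0.2148]
ee_rot: [3.133, -0.001, 1.608]
wrist_force: [-1.1, -1.6, 12.7]
width: 0.0551
finger_force: 30.0
[-1.18 -0.25 13.34] [0.48 0.51 0.53] [-0.158  0.388 -0.036] [0.5559 0.1492 0.2148] [ 3.1327e+00 -7.0000e-04  1.6086e+00] 18.4
```

In the tool's units: -0.0004 m / 0.75 = -0.0005, 0.0003 m / 0.75 = 0.0004.

```bash
python3 nudge.py '[{"finger_gap": 0, "d": [0, -0.0005, 0.0004]}, {"finger_gap": 0}, {"finger_gap": 0}, {"finger_gap": 0}, {"finger_gap": 0}]'
python3 - <<'E'
from h import *
F=[];T=[]
for i in range(8):
    w=snap("wrist");o=robot.get_obs();F.append(o["wrist_force"]);T.append(o["wrist_torque"])
print(np.mean(F,0).round(2),np.mean(T,0).round(3),o["tool_pos"].round(4),o["ee_rot"].round(4),o["time"])
S=snap("scene");D=snap("side")
for n,s in(("scene",S),("side",D)): print(n,"handle",[b[2] for b in blobs(s,(0,170,110),(5,255,255))[2]])
# blank visible +y end in wrist view, on its top line
h=cv2.cvtColor(w["color"],cv2.COLOR_BGR2HSV)
for y in (.075,.08,.085): print("exp end",y,proj(w,(.5555-.04*y,.1494+y,.253)).round(1))
m=cv2.inRange(h,np.array((4,90,30)),np.array((15,255,165)));u=proj(w,(.553,.19,.253)).astype(int)
col=m[:,u[0]-6:u[0]+7].mean(1)>128;r=u[1]
while col[r-1]:r-=1
print("top row of blank",r)
E
```

```text
time: 18.82
tool_pos: [0.556, 0.1492, 0.2148]
ee_rot: [3.132, -0.001, 1.608]
wrist_force: [-0.6, -0.1, 14.4]
width: 0.0555
finger_force: 30.0
[-0.83 -0.64 13.55] [-0.15   0.258 -0.041] [0.556  0.1493 0.2148] [ 3.1315e+00 -8.0000e-04  1.6085e+00] 19.2167
scene handle []
side handle [[311.4, 239.8], [290.1, 242.1], [254.7, 338.3]]
exp end 0.075 [313.4 124.4]
exp end 0.08 [313.4 113.3]
exp end 0.085 [313.3 102.3]
top row of blank 113
```

In the tool's units: -0.0003 m / 0.75 = -0.0004.

```bash
python3 nudge.py '[{"finger_gap": 0, "d": [0, -0.0004, 0.0004]}, {"finger_gap": 0}, {"finger_gap": 0}, {"finger_gap": 0}, {"finger_gap": 0}, {"finger_gap": 0}]'
python3 - <<'E'
from h import *
F=[];T=[]
for i in range(12):
    D=snap("side");o=robot.get_obs();F.append(o["wrist_force"]);T.append(o["wrist_torque"])
print(np.mean(F[:6],0).round(2),np.mean(F[6:],0).round(2),np.mean(T,0).round(3),o["ee_rot"].round(4),o["width"],o["time"])
for a in (149,152,155): print(a,proj(D,(.556+.11*np.cos(np.radians(a)),.15+.11*np.sin(np.radians(a)),.172)).round(1))
print([b[1:] for b in blobs(D,(0,170,110),(5,255,255))[2]])
E
```

```text
time: 19.82
tool_pos: [0.556, 0.1492, 0.2148]
ee_rot: [3.131, -0.001, 1.608]
wrist_force: [0.8, -0.4, 14.7]
width: 0.0558
finger_force: 30.0
[ 0.14 -0.22 14.27] [ 0.12 -0.66 14.31] [-0.15   0.194 -0.06 ] [ 3.1305e+00 -9.0000e-04  1.6083e+00] 0.055478645984149866 20.4167
149 [308.4 242.3]
152 [310.5 241.2]
155 [312.5 240.1]
[([308, 230, 8, 22, 136], [311.4, 239.9]), ([287, 240, 7, 5, 22], [290.1, 242.1]), ([249, 331, 12, 16, 148], [254.7, 338.3])]
```

```bash
python3 -c "
from bench import robot, camrig
print(robot.close_job())"
```

```text
the job is handed in; nothing more can be done
None
```

I turned the collar lever to the red mark (about 1.2 rad), then laid the walnut centred in the V. I handed in at about 20 s with it still gripped: downward push about 14.3 N, sideways force about 0.1 N. The pale blank and other things were not deliberately touched, and I was given no verdict.

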